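Put the marking-out tools back in their drawer inserts

TASK

Marking out is finished: put the four tools away in the drawer, each into the plywood insert whose recess and black outline were made for it. Fold the rule and the sliding bevel shut so that they go in; lay rule, bevel and pencil down flat on the floors of their recesses, either way round, and stand the tape measure upright on its base in its own.

Things in the scene. Friction and masses are not known exactly. Their poses are not given: they have to be found in the camera images.
- rule: Wooden folding rule with round brass joint, flat on the bench, open like a V, 80 g. Closed: 156 long, 34 wide, 9 mm thick. Origin: underside, middle of the closed rule. This body is the arm at x -58..78, y -17..0 mm (x away from the joint, z up); joint disc radius 16 mm, its pin at x = -62 mm, y = 0.
- rule_arm (a joint): Angle in rad between the rule's arms: 0 closed (second arm then at y 0..17 mm of rule), growing as the second arm swings to +y about the vertical pin. Each arm's outer edge is 17 mm off the line from the pin, its end 140 mm from the pin. Slight friction (0.012 N m): stays as left. Pinching both arms together from outside closes it.
- bevel: Sliding bevel, flat on the bench, half open, about 165 g: dark wood stock with brass ends, 120 x 24 x 18 mm thick, and a thin steel blade that folds into its slot; brass wing nut on top at x = -48 mm, reaching 27 mm high. Origin: middle of the stock's underside; x along the stock away from the pivot, y across, z up.
- bevel_blade (a joint): Angle in rad of the bevel's blade: 0 folded into the stock, growing as it swings out to the stock's +y about the vertical pivot at x = -48 mm, y = 0. Blade 21 wide, 3 mm thick, 9 mm above the bench, reaching 100 mm from the pivot. Slight friction (0.012 N m): stays as left. Pinching blade and stock together from outside folds it in.
- pencil: Flat carpenter's pencil of bare wood, 175 mm long, 14 wide, 8 thick, lying flat on the bench, 16 g. Origin: middle of its underside; x along it towards the sharpened end (tapered over the last 25 mm), y across its width, z up.
- tape: Pocket tape measure, black case with round grey discs on its sides, standing upright on its base on the bench: 62 mm long, 30 wide, 56 high, about 190 g. Origin: middle of its base; x along its length towards the steel end hook (3.5 mm further out; the top slopes away above it), y across its width, z up.
- insert_rule: Home of the folding rule: fixed plywood block 216 x 74 x 22 mm in the drawer, its underside 6 mm over the bench. Recess 174 x 52 mm with the tool's black outline on its grey floor (6 mm over the underside, 16 deep). A finger trough 76 mm wide, as deep, crosses the whole block at mid-length. Origin: middle of underside, in plan the recess's middle; x along the length, z up.
- insert_bevel: Home of the sliding bevel: fixed plywood block 216 x 74 x 22 mm in the drawer, its underside 6 mm over the bench. Recess 140 x 42 mm with the tool's black outline on its grey floor (6 mm over the underside, 16 deep). A finger trough 76 mm wide, as deep, crosses the whole block at mid-length. Origin: middle of underside, in plan the recess's middle; x along the length, z up.
- insert_pencil: Home of the pencil: fixed plywood block 216 x 74 x 22 mm in the drawer, its underside 6 mm over the bench. Recess 194 x 32 mm with the tool's black outline on its grey floor (6 mm over the underside, 16 deep). A finger trough 76 mm wide, as deep, crosses the whole block at mid-length. Origin: middle of underside, in plan the recess's middle; x along the length, z up.
- insert_tape: Home of the tape: block as the others, but recess 80 x 48 mm and no trough. Origin and axes as the others. The four blocks lie side by side in any order, 78 mm between centre lines, long sides together, troughs in line, in a shallow drawer whose 10 mm walls stand 30 mm above the bench; 24 mm is free between outer blocks and side walls.

How it is judged (in metres and radians):
At the end, for the whole second after the job is handed in: Each tool rests, released, on the floor (4 mm) of its own insert's recess, its middle within 13 mm of the recess's along and across, lengthwise within 0.2 rad either way round. Rule closed to 0.1 rad, bevel to 0.13 rad; rule, bevel, pencil flat and tape upright within 0.12 rad (x of rule in the frame of insert_rule between -0.013 and 0.013 m and y of rule in the frame of insert_rule between -0.013 and 0.013 m and z of rule in the frame of insert_rule between 0.002 and 0.01 m and angle between the x axis of rule and the x axis of insert_rule, either way round below 0.2 rad and linear speed of each of rule, bevel, pencil, tape below 0.02 m/s and angular speed of each of rule, bevel, pencil, tape below 0.2 rad/s and angle between the z axis of rule and the z axis of insert_rule, either way round below 0.12 rad and value of joint rule_arm below 0.1 rad and x of bevel in the frame of insert_bevel between -0.013 and 0.013 m and y of bevel in the frame of insert_bevel between -0.013 and 0.013 m and z of bevel in the frame of insert_bevel between 0.002 and 0.01 m and angle between the x axis of bevel and the x axis of insert_bevel, either way round below 0.2 rad and angle between the z axis of bevel and the z axis of insert_bevel, either way round below 0.12 rad and value of joint bevel_blade below 0.13 rad and x of pencil in the frame of insert_pencil between -0.013 and 0.013 m and y of pencil in the frame of insert_pencil between -0.013 and 0.013 m and z of pencil in the frame of insert_pencil between 0.002 and 0.01 m and angle between the x axis of pencil and the x axis of insert_pencil, either way round below 0.2 rad and angle between the z axis of pencil and the z axis of insert_pencil, either way round below 0.12 rad and x of tape in the frame of insert_tape between -0.013 and 0.013 m and y of tape in the frame of insert_tape between -0.013 and 0.013 m and z of tape in the frame of insert_tape between 0.002 and 0.01 m and angle between the x axis of tape and the x axis of insert_tape, either way round below 0.2 rad and angle between tape's own z axis and vertical below 0.12 rad); the robot touches nothing.
It also fails if it takes over 112 s, if anything falls off the work surface, if the arm or the gripper's body presses on something with over 40 N, if the wrist force passes 120 N, or if a joint passes its speed limit or range.

ROBOT

A 6-joint arm with a two-finger parallel gripper is mounted at the origin on the work surface. World frame = base frame: x ahead of the robot, y to its left, z up, the work surface at z = 0. Lengths are in mm, angles in rad, forces in N, time in s.
With the tool pointing down it reaches from about 325 to 850 mm from the base axis. Payload 15.5 kg.
Tool frame: the origin (TCP) lies at the very end of the fingers, on their centre line; the grasp point (between the pads) lies 19 mm behind it; z points along the fingers, y is the line along which they close (so a half turn about z gives the same grasp; the last joint's range is limited). The gripper opens to 91 mm and grips with 3 to 60 N. Pads are 32 mm wide; open, the fingers measure 118 mm over their backs; the gripper's body (76 mm by 178 mm) begins 60 mm behind the grasp point.
Start: joints at [-1.292, 0.494, 1.345, -0, 1.302, -0.096], TCP at [228.805, -581.614, 213.915] pointing down, gripper open.
Joint ranges: [-2.91, 2.91], [-0.82, 2.16], [0.22, 2.67], [-1.22, 4.37], [0.12, 2.79], [-3.08, 3.08]. Speed limits (rad/s): [1.89, 1.89, 2.57, 3.01, 3.01, 3.01].

INTERFACE

Orientations are given as a unit quaternion [w, x, y, z].
In Python, from bench import r gives the robot as it stands. The module is installed in compiled form; this text tells all that it offers.
- The arm moves only by the shell command python3 -m inch 'ROWS' [FORCE]. ROWS is text: rows parted by semicolons, each of 5 numbers parted by spaces: the finger opening in mm, from 0 to 91.2, then the shift along the tool's x, y, z in units of 40 mm (1.0 is 40 mm), then the turn about the tool's z in units of 5 degrees (1.0 is 5 degrees). A call has 1 to 10 rows; each row is the pose to reach, as a shift and turn from the pose commanded when the call began, along the tool's axes at that moment; what a row does not reach only later rows make up. A row lasts 1/8 s, in which the tool goes at most 62.5 mm and 10.7 degrees, less where a joint would pass 70% of its speed; a pose out of reach is approached as far as the arm can. A call with a gripper value outside its range is refused whole. The fingers move at their own pace and stop on an object; FORCE is the grip in N (left out, the last holds). Time passes only in rows, so rows that repeat a pose let the fingers close. It gives the time, the measured TCP pose, the force, the opening and the grip force at its end, in the units of the state.
- r.state(): the state, without advancing time (a new reading comes with each control period).
- r.capture(name): name is "scene" or "top"; returns a dict with "pixels" (480x640x3 uint8, red, green, blue), "mtx" (3x3 intrinsics, pixels), "distortion" ([k1, k2, p1, p2, k3] as OpenCV has them; the pictures are not rectified), "R" (3x3) and "t" (3): a world point X has camera coordinates R X + t. Camera axes: x right, y down, z forward; pixel columns grow to the right and rows downward; lengths in mm; the calibration is good to about 2 mm. A picture is of the moment at which its call begins. There is no depth.
- r.job_done(): hands the job in; it is judged then, once.
Trained networks look in a picture, given as the dict that the camera call returned (one of the last four; its "shot" number tells which), for a name from the list of things; names that differ only in an ending like _2 or _b are one class to them, and where a whole thing is asked for, a point or a joint stands for the part that bears it (a point fixed in the world has none). Each returns a list of dicts, best first, with "confidence" (0 to 1); they miss things now and then, are a little off and sometimes report something else, mostly with a low value. They report only what shows in the picture. A call takes as long as a camera call.
- r.look_for(thing, picture): "bbox" ([left, top, width, height] in pixels, round what is visible of it).
- r.landmark_of(thing, picture): "uv" ([column, row] in pixels: a listed point, or the origin of a listed thing).
The state is a dict: "t": time; "joint_pos": joint angles; "qd": joint speeds; "effort": joint torques, N m; "ee_pos": TCP position; "orientation": TCP orientation; "ft_force": force on the tool from outside, world axes, zero at the start; "wrist_torque": the same for the moment, N m; "gripper_width": opening from 0.0 (shut) to 1.0 (fully open); "grip_force": force on a finger pad.
Only numpy, scipy, OpenCV 4.12 (cv2) and the standard library are available. Lean on these libraries where they do the work, as an engineer would, in place of code of your own. Each camera call takes 0.05 s, during which the arm holds its last target. There are 200 camera calls.

## Working session

There is one attempt and no reset: what is moved stays moved. The work goes in short steps, Python scripts to look and compute and a shell command to move; the robot and the scene stay as the last step left them, time stands still between calls to the robot, and variables do not carry over. Pictures are saved under pics/ and viewed, at most 14 in all, crops included, and the job is handed in when it is done.

```bash
mkdir -p pics; cat > h.py <<'E'
import numpy as np, cv2
from bench import r
def cap(n,save=None):
    p=r.capture(n)
    if save: cv2.imwrite('pics/'+save,cv2.cvtColor(p['pixels'],cv2.COLOR_RGB2BGR))
    return p
def w(p,uv,z=0):
    uv=np.array(uv,float).reshape(-1,1,2)
    d=np.array(p['distortion'],float)
    n=cv2.undistortPoints(uv,np.array(p['mtx'],float),d).reshape(-1,2)
    R=np.array(p['R']);t=np.array(p['t']).ravel()
    c=-R.T@t; D=np.c_[n,np.ones(len(n))]@R
    return (c+D*((z-c[2])/D[:,2])[:,None])
def proj(p,X):
    R=np.array(p['R']);t=np.array(p['t'],float)
    return cv2.projectPoints(np.array(X,float).reshape(-1,1,3),cv2.Rodrigues(R)[0],t,np.array(p['mtx'],float),np.array(p['distortion'],float))[0].reshape(-1,2)
E
python3 - <<'E'
from h import *
s=r.state();print(s['ee_pos'],s['orientation'],s['t'])
for n in ['top','scene']:
    p=cap(n,n+'0.png')
    print(n,'cam',-np.array(p['R']).T@np.array(p['t']).ravel())
    for th,z in [('rule',0),('rule_arm',4),('bevel',0),('bevel_blade',9),('pencil',0),('tape',0),('insert_rule',6),('insert_bevel',6),('insert_pencil',6),('insert_tape',6)]:
        l=r.landmark_of(th,p)[:2]; b=r.look_for(th,p)[:2]
        print(th,[(np.round(x['uv']),round(x['confidence'],2),np.round(w(p,x['uv'],z)[0])) for x in l],[(np.round(x['bbox']),round(x['confidence'],2)) for x in b])
E
```

```text
[ 228.69218443 -581.25052584  213.32839099] [-6.15330524e-04  9.82497454e-01  1.86274990e-01 -5.72745862e-05] 0.0
top cam [514.5571302   33.7769467  995.78739436]
rule [(array([384., 204.]), 0.62, array([642., -98.,   0.]))] [(array([366., 168.,  63.,  74.]), 0.7)]Traceback (most recent call last):
  File "<stdin>", line 7, in <module>
ValueError: it knows: bevel, insert_bevel, insert_pencil, insert_rule, insert_tape, pencil, rule, tape
```

```bash
python3 - <<'E'
from h import *
for n in ['top','scene']:
    p=cap(n,n+'0.png')
    print(n,'cam',-np.array(p['R']).T@np.array(p['t']).ravel(), p['mtx'][0])
    for th,z in [('rule',0),('bevel',0),('pencil',0),('tape',0),('insert_rule',6),('insert_bevel',6),('insert_pencil',6),('insert_tape',6)]:
        l=r.landmark_of(th,p)[:2]; b=r.look_for(th,p)[:2]
        print(th,[(np.round(x['uv']),round(x['confidence'],2),np.round(w(p,x['uv'],z)[0])) for x in l],[(np.round(x['bbox']),round(x['confidence'],2)) for x in b])
    if n=='top': cv2.imwrite('pics/t2.png',cv2.resize(cv2.cvtColor(p['pixels'],cv2.COLOR_RGB2BGR)[100:400,150:550],(800,600),interpolation=cv2.INTER_CUBIC))
E
```

```text
top cam [514.5571302   33.7769467  995.78739436] [499.61430203   0.         316.07525131]
rule [(array([384., 204.]), 0.77, array([643., -98.,   0.]))] [(array([366., 167.,  65.,  77.]), 0.72), (array([380., 171.,  50.,  52.]), 0.31)]
bevel [(array([484., 298.]), 0.86, array([ 452., -296.,    0.]))] [(array([476., 269.,  44.,  62.]), 0.86), (array([496., 286.,  19.,  36.]), 0.19)]
pencil [(array([378., 295.]), 0.95, array([461., -83.,   0.]))] [(array([362., 251.,  31.,  83.]), 0.82)]
tape [(array([486., 206.]), 0.96, array([ 635., -307.,    0.]))] [(array([478., 190.,  23.,  32.]), 0.65)]
insert_rule [(array([202., 250.]), 0.74, array([554., 267.,   6.])), (array([486., 300.]), 0.49, array([ 447., -296.,    6.]))] [(array([177., 192.,  48., 113.]), 0.62)]
insert_bevel [(array([243., 244.]), 0.63, array([565., 185.,   6.]))] [(array([219., 189.,  44., 113.]), 0.58)]
insert_pencil [(array([280., 240.]), 0.68, array([572., 111.,   6.]))] [(array([258., 185.,  43., 112.]), 0.87), (array([478., 269.,  41.,  58.]), 0.66)]
insert_tape [(array([160., 251.]), 0.74, array([553., 352.,   6.]))
[... 353 characters left out ...]
rray([146., 305.,  62.,  42.]), 0.69)]
pencil [(array([251., 268.]), 0.59, array([463., -90.,   0.]))] []
tape [(array([261., 370.]), 0.62, array([ 640., -306.,    0.]))] [(array([237., 338.,  44.,  44.]), 0.85)]
insert_rule [(array([356., 207.]), 0.76, array([566., 237.,   6.]))] [(array([315., 183.,  87.,  31.]), 0.91)]
insert_bevel [(array([347., 214.]), 0.85, array([561., 197.,   6.]))] [(array([305., 192.,  85.,  39.]), 0.63)]
insert_pencil [(array([335., 232.]), 0.78, array([571., 112.,   6.]))] [(array([289., 208.,  97.,  42.]), 0.67)]
insert_tape [(array([368., 186.]), 0.77, array([550., 353.,   6.]))] [(array([327., 167.,  84.,  31.]), 0.87), (array([304., 194.,  86.,  38.]), 0.65)]
```

View pics/top0.png

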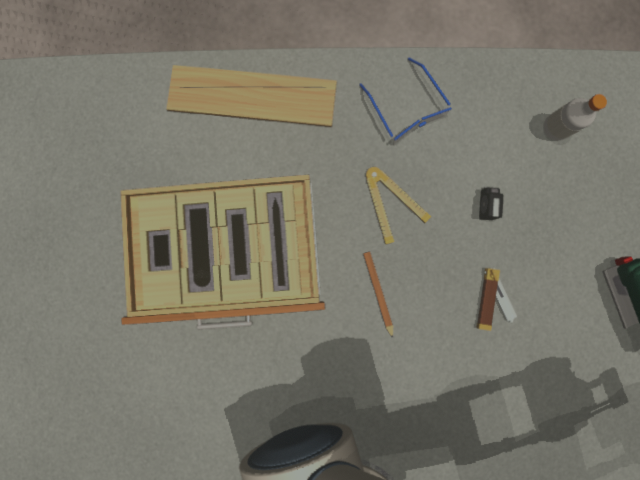

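View pics/scene0.png

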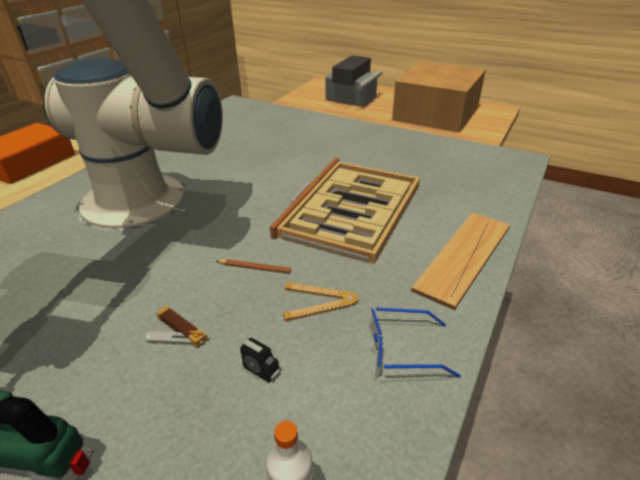

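View crop.

The top view shows the drawer at (122-325, 178-322), with the inserts left to right: tape, rule, bevel, pencil. The rule's V is at (400,205), the pencil at (378,293), the tape at (491,204) and the bevel at (495,300). I'll enlarge it for precise points.

```bash
python3 - <<'E'
import cv2
a=cv2.imread('pics/top0.png')
c=lambda x,y,W,H,n:cv2.imwrite('pics/'+n,cv2.resize(a[y:y+H,x:x+W],None,fx=4,fy=4,interpolation=cv2.INTER_CUBIC))
c(350,155,180,150,'c1.png');c(118,172,196,150,'c2.png')
c(355,195,180,150,'c3.png')
E
```

```text
(no output)
```

View pics/c3.png

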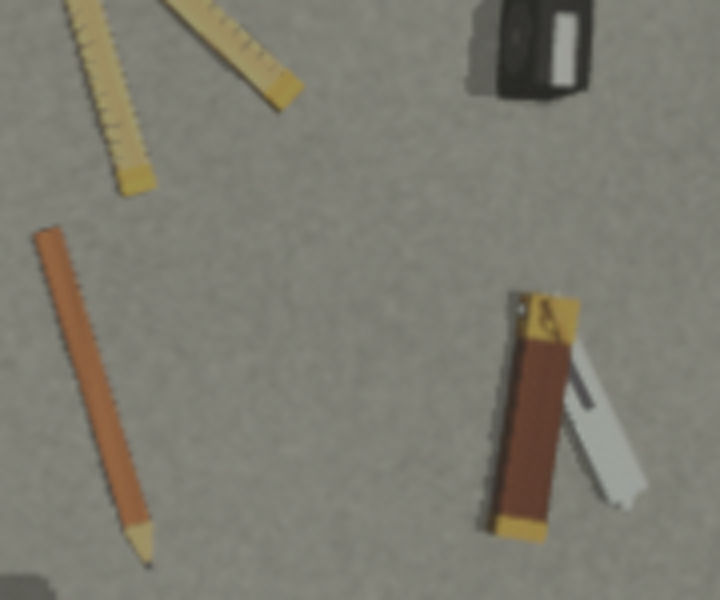

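View pics/c2.png

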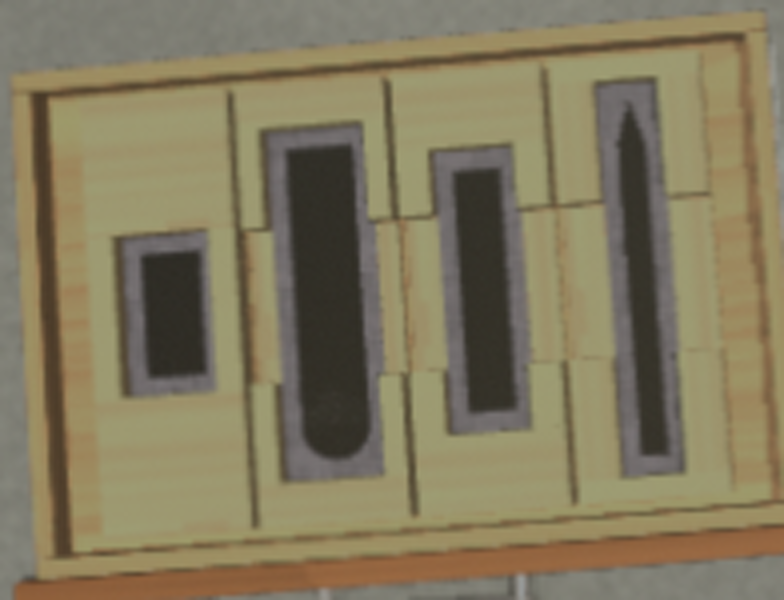

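View pics/c1.png

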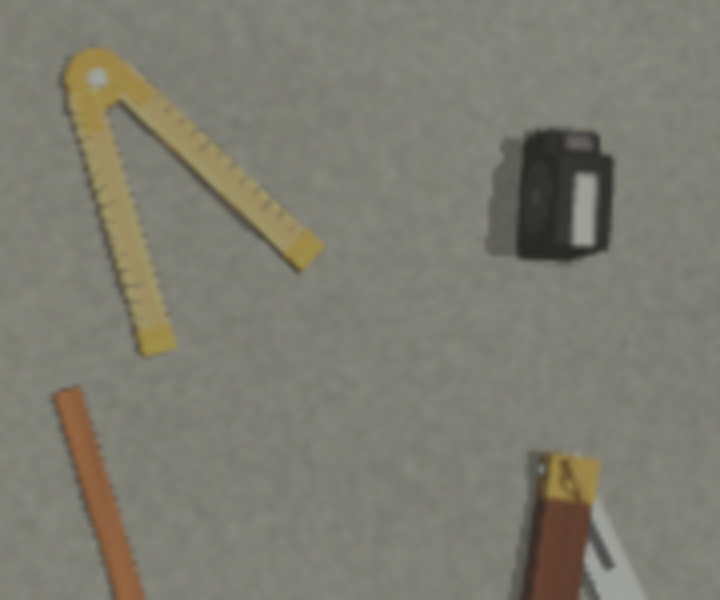

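```bash
cat > m.py <<'E'
from h import *
p=cap('top')
O={1:(350,155),2:(118,172),3:(355,195)}
f=lambda c,pts,z:w(p,[(O[c][0]+(u-1.5)/4,O[c][1]+(v-1.5)/4) for u,v in pts],z)
ang=lambda d:round(np.degrees(np.arctan2(d[1],d[0])),1)
np.set_printoptions(precision=1,suppress=True)
ins=f(2,[(175,313),(328,303),(484.5,290),(641,280)],12)
print('ins',ins[:,:2].tolist(),[ang(b-a) for a,b in zip(ins,ins[1:])],np.linalg.norm(np.diff(ins,axis=0),axis=1))
s=f(2,[(230,90),(257,527),(386,78),(414,515),(544,67),(576,503)],28)
print('seam',s[:,:2].tolist(),[ang(s[i]-s[i+1]) for i in (0,2,4)])
a=f(1,[(97,77),(139,355),(176,346),(302,271),(325,245)],9)
print('rule',a[:,:2].tolist(),'body inner',ang(a[2]-a[0]),'second inner',ang(a[3]-a[0]),'outer',np.linalg.norm(a[1:]-a[0],axis=1))
b=f(3,[(527,293),(580,298),(546,542),(491,537)],18)
print('bevel',b.mean(0),ang(b[3]+b[2]-b[0]-b[1]),np.linalg.norm(b[0]-b[3]),np.linalg.norm(b[0]-b[1]))
bb=f(3,[(645,490),(625,507)],12);print('blade end',bb.tolist())
c=f(3,[(48,232),(150,566)],8);print('pencil',c.tolist(),c.mean(0),ang(c[1]-c[0]),np.linalg.norm(c[1]-c[0]))
t=f(1,[(523,140),(518,257)],10);print('tape left edge',t.tolist(),ang(t[0]-t[1]))
t=f(1,[(612,155),(608,250),(571,172),(596,173),(569,247),(594,247)],54);print('tape top',t.tolist(),ang(t[0]-t[1]))
s=r.state();q=s['orientation']
from scipy.spatial.transform import Rotation as Ro
Rt=Ro.from_quat([q[1],q[2],q[3],q[0]]).as_matrix();print(Rt,s['ee_pos'],s['t'],s['joint_pos'])
E
python3 m.py
```

```text
ins [[555.0405473788891, 346.5690155592013], [559.1527874085232, 269.5160494275589], [564.667577993589, 191.48075976802565], [568.649166483888, 113.95689400480167]] [np.float64(-86.9), np.float64(-86.0), np.float64(-87.1)] [77.2 78.2 77.6]
seam [[664.0094723221524, 315.2038749047338], [450.06581310913265, 300.37468308777443], [668.6686267709963, 237.57146242019766], [455.3578263091301, 223.5276293265624], [672.8825544155806, 159.61151131687916], [460.4457988929976, 144.90110979879074]] [np.float64(4.0), np.float64(3.8), np.float64(4.0)]
rule [[702.0561925901932, -78.80055977106518], [562.5977274871686, -96.51024323152319], [566.8077506009615, -114.97661833763397], [603.2893414003531, -178.8141406063616], [616.1453025210977, -190.7471265964426]] body inner -165.0 second inner -134.6 outer [140.6 140.  140.6 141.1]
bevel [ 450.1 -298.9   18. ] 169.9 120.73603424295241 26.736350140190478
blade end [[412.6620713048231, -354.78696691659655, 12.0], [404.55413419259185, -344.38620225191625, 12.0]]
pencil [[544.8137655439419, -61.06963932178492, 8.0], [380.281451875397, -108.21449929530615, 8.0]] [462.5 -84.6   8. ] -164.0 171.1534985416523
tape left edge [[667.8521961298601, -292.6781682145344, 10.0], [608.8753099272952, -287.7169968088418, 10.0]] -4.8
tape top [[653.3697233517796, -321.413781995293, 54.0], [607.5168072682916, -317.39736958531074, 54.0], [645.3124193094216, -300.910995335103, 54.0], [644.7171384675038, -313.14912070127957, 54.0], [609.1755497332999, -298.38863365026884, 54.0], [609.0368431094128, -310.60513047493976, 54.0]] -5.0
[[ 0.9  0.4  0. ]
 [ 0.4 -0.9  0. ]
 [ 0.  -0.  -1. ]] [ 228.8 -581.6  213.9] 1.9 [-1.3  0.5  1.3  0.   1.3 -0.1]
```

```bash
cat > g.py <<'E'
import sys
from h import *
from scipy.spatial.transform import Rotation as Ro
# targets: x,y,z,yaw ... printed as units relative to the present pose
s=r.state();q=s['orientation'];R=Ro.from_quat([q[1],q[2],q[3],q[0]]).as_matrix();e=np.array(s['ee_pos'])
yaw=np.degrees(np.arctan2(R[1,0],R[0,0]))
print('t',round(s['t'],2),e.round(1),'yaw',round(yaw,1),'w',round(s['gripper_width']*91.2,1),'gf',round(s['grip_force'],1),'ft',np.round(s['ft_force'],1),'q6',round(s['joint_pos'][5],2))
for a in sys.argv[1:]:
    x,y,z,h=map(float,a.split(','))
    d=R.T@(np.array([x,y,z])-e)/40
    print(a,'->',d.round(3),round(-(((h-yaw+90)%180)-90)/5,2))
E
python3 g.py 446.4,-320.6,110,-10 446.4,-320.6,3,-10
```

```text
t 1.9 [ 228.8 -581.6  213.9] yaw 21.5 w 91.3 gf 0.0 ft [ 0.7 -0.7 -0.2] q6 -0.1
446.4,-320.6,110,-10 -> [ 7.451 -4.081  2.598] 6.29
446.4,-320.6,3,-10 -> [ 7.451 -4.081  5.273] 6.29
```

```bash
python3 -m inch '91 7.45 -4.08 2.6 6.3;91 7.45 -4.08 2.6 6.3;91 7.45 -4.08 2.6 6.3;91 7.45 -4.08 2.6 6.3;91 7.45 -4.08 2.6 6.3;91 7.45 -4.08 2.6 6.3;91 7.45 -4.08 2.6 6.3;91 7.45 -4.08 2.6 6.3;91 7.45 -4.08 2.6 6.3' 20; python3 g.py 446.4,-320.6,3,-10; python3 - <<'E'
from h import *
p=cap('top','a1.png'); cv2.imwrite('pics/a2.png',cv2.resize(cv2.cvtColor(p['pixels'],cv2.COLOR_RGB2BGR)[225:375,400:600],None,fx=4,fy=4,interpolation=cv2.INTER_CUBIC))
E
```

```text
t: 3.02
ee_pos: [446.0, -321.8, 110.3]
orientation: [0.0, 0.996, -0.088, 0.0]
ft_force: [-0.4, -0.1, -1.2]
gripper_width: 0.999
grip_force: 0.0
t 3.02 [ 446.  -321.8  110.3] yaw -10.1 w 91.1 gf 0.0 ft [-0.4 -0.1 -1.2] q6 1.01
446.4,-320.6,3,-10 -> [ 0.003 -0.032  2.683] -0.02
```

View pics/a2.png

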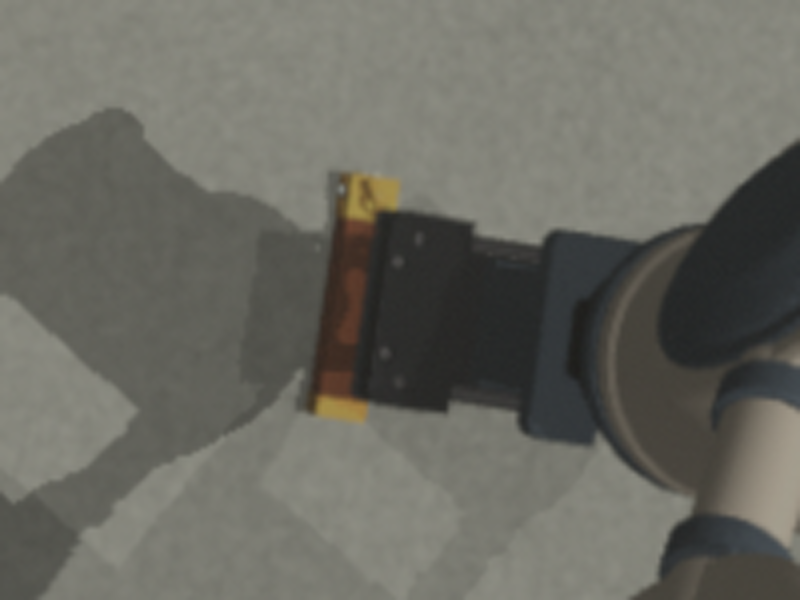

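The gripper is aligned alongside the bevel (stock at ~(360,300) in the crop). I'll descend and pinch.

```bash
python3 -m inch '91 0 -0.03 2 0;91 0 -0.03 2.65 0;91 0 -0.03 2.65 0;60 0 -0.03 2.65 0;45 0 -0.03 2.65 0;35 0 -0.03 2.65 0;20 0 -0.03 2.65 0;20 0 -0.03 2.65 0;20 0 -0.03 2.65 0;20 0 -0.03 2.65 0' 20; python3 g.py
```

```text
t: 4.32
ee_pos: [446.6, -319.4, 3.9]
orientation: [-0.0, 0.996, -0.087, -0.0]
ft_force: [-0.6, 0.9, 0.6]
gripper_width: 0.263
grip_force: 4.0
t 4.33 [ 446.6 -319.4    3.9] yaw -10.0 w 23.9 gf 4.0 ft [-0.6  0.9  0.6] q6 1.02
```

```bash
python3 -m inch '15 0 0 0 0;15 0 0 0 0;15 0 0 -1 0;15 0 0 -2.5 0;15 0 0 -2.5 0;15 0 0 -2.5 0' 25; python3 g.py 564.5,191.5,80,4
```

```text
t: 5.08
ee_pos: [446.3, -319.3, 103.6]
orientation: [-0.0, 0.996, -0.087, -0.0]
ft_force: [0.6, 0.6, -1.8]
gripper_width: 0.26
grip_force: 25.0
t 5.08 [ 446.3 -319.3  103.6] yaw -10.0 w 23.7 gf 25.0 ft [ 0.6  0.6 -1.8] q6 1.02
564.5,191.5,80,4 -> [  0.686 -13.09    0.59 ] -2.81
```

```bash
python3 -m inch '15 0.69 -13.09 0 -2.8;15 0.69 -13.09 0 -2.8;15 0.69 -13.09 0 -2.8;15 0.69 -13.09 0 -2.8;15 0.69 -13.09 0 -2.8;15 0.69 -13.09 0 -2.8;15 0.69 -13.09 0 -2.8;15 0.69 -13.09 0 -2.8;15 0.69 -13.09 0 -2.8;15 0.69 -13.09 0.5 -2.8'; python3 -m inch '15 0 0 0 0;15 0 0 0 0'; python3 g.py 564.5,191.5,50,4; python3 - <<'E'
from h import *
p=cap('top','b1.png'); a=cv2.resize(cv2.cvtColor(p['pixels'],cv2.COLOR_RGB2BGR)[172:322,140:340],None,fx=4,fy=4,interpolation=cv2.INTER_CUBIC)
p=cap('scene'); b=cv2.resize(cv2.cvtColor(p['pixels'],cv2.COLOR_RGB2BGR)[150:270,240:440],None,fx=4,fy=4,interpolation=cv2.INTER_CUBIC)
cv2.imwrite('pics/b2.png',cv2.resize(cv2.vconcat([a,b]),(550,594)))
E
```

```text
t: 6.32
ee_pos: [565.1, 193.5, 82.8]
orientation: [-0.0, 0.999, 0.036, 0.0]
ft_force: [-0.2, -0.5, -1.7]
gripper_width: 0.263
grip_force: 25.0
t: 6.58
ee_pos: [564.6, 190.9, 83.5]
orientation: [0.0, 0.999, 0.034, -0.001]
ft_force: [0.1, -0.1, -0.7]
gripper_width: 0.261
grip_force: 25.0
t 6.58 [564.6 190.9  83.5] yaw 3.9 w 23.8 gf 25.0 ft [ 0.1 -0.1 -0.7] q6 1.73
564.5,191.5,50,4 -> [ 0.001 -0.016  0.837] -0.01
```

View pics/b2.png

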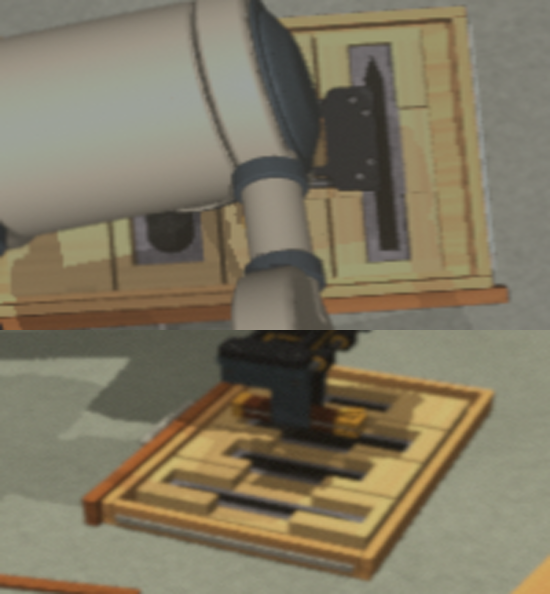

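```bash
python3 - <<'E'
from h import *
p=cap('scene','b3.png')
c=np.array([564.6,190.9]);u=np.array([np.cos(.068),np.sin(.068)]);v=np.array([-u[1],u[0]])
X=[[*(c+a*60*u-12*v),z] for a in(-1,1) for z in (80,98)]
q=proj(p,X);print(q.round(1))
a=cv2.cvtColor(p['pixels'],cv2.COLOR_RGB2BGR)[150:230,290:400];a=cv2.resize(a,None,fx=6,fy=6,interpolation=cv2.INTER_CUBIC)
for x in q: cv2.circle(a,(int((x[0]-290+.5)*6),int((x[1]-150+.5)*6)),4,(0,0,255),-1)
cv2.imwrite('pics/b4.png',a)
E
```

```text
[[324.  187.9]
 [323.9 181.6]
 [369.3 197.9]
 [369.7 191.5]]
```

View pics/b4.png

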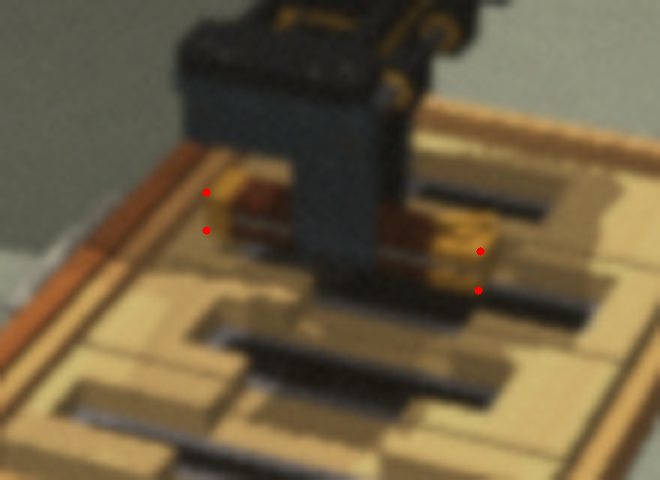

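The bevel hangs folded and centred: red expected ends at (207,210) and (480,270) lie on the brass ends within ~2 mm. I'll lower and release.

```bash
python3 -m inch '15 -0.03 -0.01 0.8 0;15 -0.03 -0.01 1.4 0;15 -0.03 -0.01 1.66 0;15 -0.03 -0.01 1.66 0;24 -0.03 -0.01 1.66 0;34 -0.03 -0.01 1.66 0;34 -0.03 -0.01 1.66 0;34 -0.03 -0.01 1.66 0'; python3 g.py
```

```text
t: 7.72
ee_pos: [563.9, 191.7, 17.8]
orientation: [-0.0, 0.999, 0.035, 0.0]
ft_force: [-0.3, -0.4, -0.2]
gripper_width: 0.373
grip_force: 0.0
t 7.72 [563.9 191.7  17.8] yaw 4.0 w 34.1 gf 0.0 ft [-0.3 -0.4 -0.2] q6 1.73
```

```bash
python3 g.py 563.9,191.7,90,4 461.5,-84,60,16 461.5,-84,3,16
```

```text
t 7.72 [563.9 191.7  17.8] yaw 4.0 w 34.1 gf 0.0 ft [-0.3 -0.4 -0.2] q6 1.73
563.9,191.7,90,4 -> [ 0.002  0.    -1.805] -0.0
461.5,-84,60,16 -> [-3.03   6.699 -1.057] -2.4
461.5,-84,3,16 -> [-3.031  6.699  0.368] -2.4
```

```bash
python3 -m inch '34 0 0 -1 0;34 0 0 -1.8 0;45 -3.03 6.7 -1.8 -2.4;45 -3.03 6.7 -1.8 -2.4;45 -3.03 6.7 -1.8 -2.4;45 -3.03 6.7 -1.8 -2.4;45 -3.03 6.7 -1.8 -2.4;45 -3.03 6.7 -1.8 -2.4;45 -3.03 6.7 -1.06 -2.4;45 -3.03 6.7 -1.06 -2.4'; python3 g.py 461.5,-84,3,16
```

```text
t: 8.98
ee_pos: [460.6, -83.3, 59.0]
orientation: [-0.001, 0.99, 0.139, -0.001]
ft_force: [-0.3, 0.7, -0.3]
gripper_width: 0.492
grip_force: 0.0
t 8.97 [460.6 -83.3  59. ] yaw 16.0 w 44.9 gf 0.0 ft [-0.3  0.7 -0.3] q6 0.98
461.5,-84,3,16 -> [0.02  0.025 1.399] -0.0
```

```bash
python3 -m inch '45 0 0.03 1 0;45 0 0.03 1.39 0;30 0 0.03 1.39 0;5 0 0.03 1.39 0;5 0 0.03 1.39 0;5 0 0.03 1.39 0;5 0 0.03 1.39 0;5 0 0.03 1.39 0;5 0 0.03 0.5 0;5 0 0.03 -0.4 0' 12; python3 g.py 569.5,114,75,4
```

```text
t: 10.22
ee_pos: [461.4, -85.2, 77.0]
orientation: [-0.0, 0.99, 0.139, -0.0]
ft_force: [-0.3, -0.2, 0.3]
gripper_width: 0.151
grip_force: 12.0
t 10.22 [461.4 -85.2  77. ] yaw 16.0 w 13.8 gf 12.0 ft [-0.3 -0.2  0.3] q6 0.98
569.5,114,75,4 -> [ 3.969 -4.044  0.049] 2.39
```

```bash
python3 -m inch '5 3.97 -4.04 0.05 2.4;5 3.97 -4.04 0.05 2.4;5 3.97 -4.04 0.05 2.4;5 3.97 -4.04 0.05 2.4;5 3.97 -4.04 0.05 2.4;5 3.97 -4.04 0.05 2.4'; python3 g.py 569.5,114,16,4; python3 - <<'E'
from h import *
s=r.state()['ee_pos']
p=cap('scene','d3.png')
c=np.array(s[:2]);u=np.array([np.cos(.07),np.sin(.07)]);v=np.array([-u[1],u[0]])
X=[[*(c+a*87.5*u),s[2]-3+z] for a in(-1,1) for z in (0,8)]
q=proj(p,X)
a=cv2.cvtColor(p['pixels'],cv2.COLOR_RGB2BGR)[150:270,270:430];a=cv2.resize(a,None,fx=5,fy=5,interpolation=cv2.INTER_CUBIC)
for x in q: cv2.circle(a,(int((x[0]-270+.5)*5),int((x[1]-150+.5)*5)),3,(0,0,255),-1)
cv2.imwrite('pics/d4.png',a)
E
```

```text
t: 10.98
ee_pos: [569.3, 113.7, 74.0]
orientation: [0.0, 0.999, 0.035, -0.0]
ft_force: [0.1, -0.6, 0.5]
gripper_width: 0.151
grip_force: 12.0
t 10.97 [569.3 113.7  74. ] yaw 4.0 w 13.8 gf 12.0 ft [ 0.1 -0.6  0.5] q6 1.6
569.5,114,16,4 -> [ 0.006 -0.008  1.449] 0.0
```

View pics/d4.png

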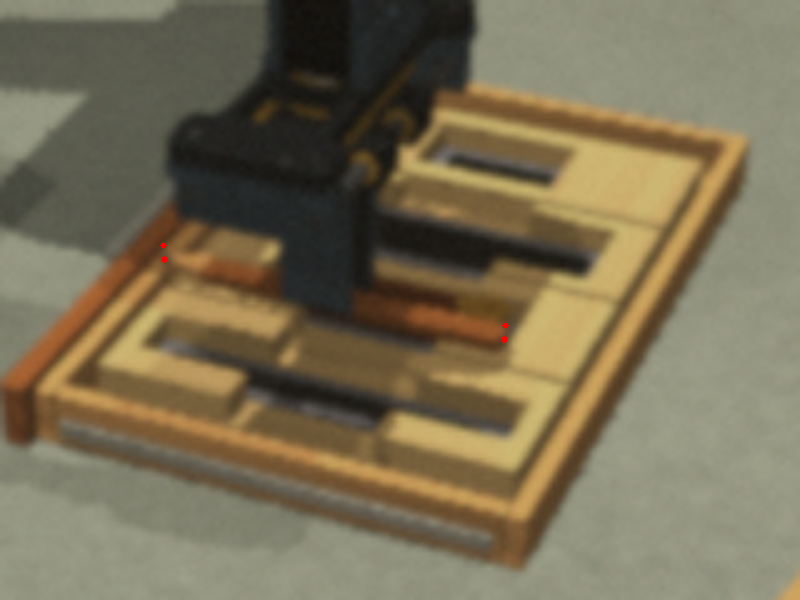

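The pencil ends (165,252 and 505,335) match the predicted marks, so it goes down.

```bash
python3 -m inch '5 0 0 0.8 0;5 0 0 1.44 0;5 0 0 1.44 0;5 0 0 1.44 0;18 0 0 1.44 0;26 0 0 1.44 0;26 0 0 1.44 0;26 0 0 0 0;26 0 0 -0.4 0;26 0 0 -0.4 0'; python3 g.py 648.4,-110,80,30.2 648.4,-110,3,30.2
```

```text
t: 12.28
ee_pos: [570.6, 113.9, 91.0]
orientation: [-0.0, 0.999, 0.035, 0.001]
ft_force: [-0.2, 0.2, -0.6]
gripper_width: 0.288
grip_force: 0.0
t 12.28 [570.6 113.9  91. ] yaw 4.0 w 26.3 gf 0.0 ft [-0.2  0.2 -0.6] q6 1.6
648.4,-110,80,30.2 -> [1.552 5.719 0.277] -5.24
648.4,-110,3,30.2 -> [1.547 5.719 2.202] -5.24
```

```bash
python3 -m inch '91 1.55 5.72 0.28 -5.25;91 1.55 5.72 0.28 -5.25;91 1.55 5.72 0.28 -5.25;91 1.55 5.72 0.28 -5.25;91 1.55 5.72 0.28 -5.25;91 1.55 5.72 0.28 -5.25;91 1.55 5.72 0.28 -5.25;91 1.55 5.72 0.28 -5.25'; python3 g.py 648.4,-110,3,30.2; python3 - <<'E'
from h import *
p=cap('top'); a=cv2.cvtColor(p['pixels'],cv2.COLOR_RGB2BGR)[150:330,120:450]; a=cv2.resize(a,None,fx=2.4,fy=2.4,interpolation=cv2.INTER_CUBIC)
cv2.imwrite('pics/e1.png',a)
E
```

```text
t: 13.28
ee_pos: [647.4, -109.1, 78.7]
orientation: [-0.0, 0.965, 0.261, -0.0]
ft_force: [-0.3, -0.0, 0.3]
gripper_width: 0.998
grip_force: 0.0
t 13.28 [ 647.4 -109.1   78.7] yaw 30.3 w 91.0 gf 0.0 ft [-0.3 -0.   0.3] q6 0.78
648.4,-110,3,30.2 -> [0.011 0.034 1.892] 0.02
```

View pics/e1.png

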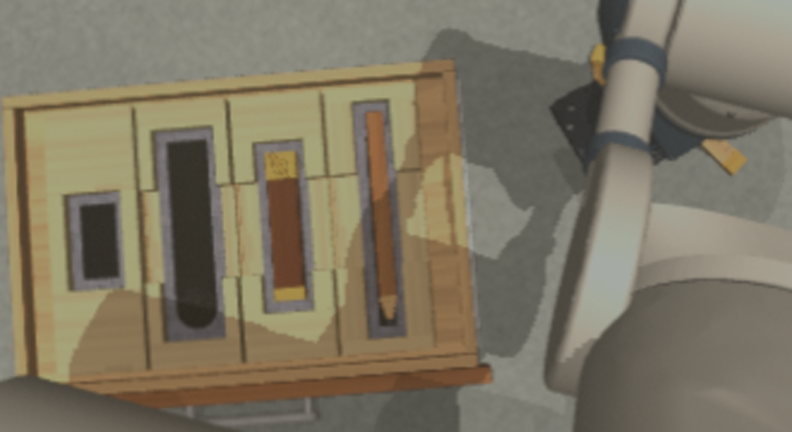

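Bevel (285,225) and pencil (381,215) lie centred in their recesses. Next I'll descend on the rule and pinch.

```bash
python3 -m inch '91 0.01 0.03 1 0;91 0.01 0.03 1.8 0;91 0.01 0.03 1.87 0;91 0.01 0.03 1.87 0;75 0.01 0.03 1.87 0;60 0.01 0.03 1.87 0;50 0.01 0.03 1.87 0;40 0.01 0.03 1.87 0;25 0.01 0.03 1.87 0;25 0.01 0.03 1.87 0' 15; python3 -m inch '25 0 0 0 0;25 0 0 0 0;25 0 0 0 0'; python3 g.py
```

```text
t: 14.58
ee_pos: [648.5, -111.0, 3.9]
orientation: [-0.0, 0.965, 0.261, -0.0]
ft_force: [-0.8, -0.3, 1.3]
gripper_width: 0.374
grip_force: 5.1
t: 14.95
ee_pos: [648.5, -111.0, 3.9]
orientation: [-0.0, 0.965, 0.261, -0.0]
ft_force: [-0.4, 0.1, 1.7]
gripper_width: 0.367
grip_force: 15.0
t 14.95 [ 648.5 -111.     3.9] yaw 30.2 w 33.5 gf 15.0 ft [-0.4  0.1  1.7] q6 0.78
```

Closed (33.5 mm). Lift and carry.

```bash
python3 -m inch '25 0 0 -1 0;25 0 0 -1.9 0;25 0 0 -1.9 0'; python3 g.py 559.5,269.5,78,4
```

```text
t: 15.32
ee_pos: [650.2, -111.4, 82.6]
orientation: [0.001, 0.965, 0.261, 0.002]
ft_force: [0.6, -0.0, -0.6]
gripper_width: 0.369
grip_force: 15.0
t 15.32 [ 650.2 -111.4   82.6] yaw 30.2 w 33.6 gf 15.0 ft [ 0.6 -0.  -0.6] q6 0.78
559.5,269.5,78,4 -> [ 2.834 -9.37   0.094] 5.25
```

```bash
python3 -m inch '25 2.83 -9.37 0 5.25;25 2.83 -9.37 0 5.25;25 2.83 -9.37 0 5.25;25 2.83 -9.37 0 5.25;25 2.83 -9.37 0 5.25;25 2.83 -9.37 0 5.25;25 2.83 -9.37 0 5.25;25 2.83 -9.37 0 5.25;25 2.83 -9.37 0 5.25;25 2.83 -9.37 0 5.25'; python3 g.py 559.5,269.5,17,4; python3 - <<'E'
from h import *
s=r.state()['ee_pos']
p=cap('scene')
c=np.array(s[:2]);u=np.array([np.cos(.07),np.sin(.07)]);v=np.array([-u[1],u[0]])
X=[[*(c+a*78*u+b*17*v),s[2]-4+z] for a in(-1,1) for b in(-1,1) for z in (0,9)]
q=proj(p,X)
a=cv2.cvtColor(p['pixels'],cv2.COLOR_RGB2BGR)[150:270,280:440];a=cv2.resize(a,None,fx=5,fy=5,interpolation=cv2.INTER_CUBIC)
for x in q: cv2.circle(a,(int((x[0]-280+.5)*5),int((x[1]-150+.5)*5)),3,(0,0,255),-1)
cv2.imwrite('pics/f4.png',a)
E
```

```text
t: 16.58
ee_pos: [558.1, 268.4, 79.7]
orientation: [0.0, 0.999, 0.034, -0.0]
ft_force: [0.4, 0.5, -1.7]
gripper_width: 0.364
grip_force: 15.0
t 16.57 [558.1 268.4  79.7] yaw 3.9 w 33.2 gf 15.0 ft [ 0.4  0.5 -1.7] q6 1.86
559.5,269.5,17,4 -> [ 0.038 -0.024  1.568] -0.02
```

View pics/f4.png

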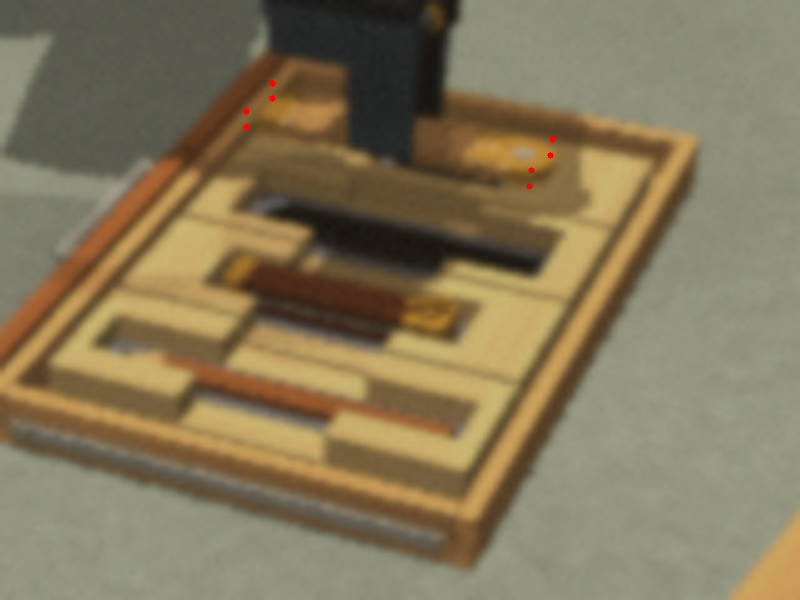

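The rule is closed and sits about 4–5 mm toward +x of the marks (left end at ~258 vs 252, right at ~556 vs 548). I'll compensate and lower.

```bash
python3 -m inch '25 -0.08 -0.02 0.8 0;25 -0.08 -0.02 1.4 0;25 -0.08 -0.02 1.56 0;25 -0.08 -0.02 1.56 0;36 -0.08 -0.02 1.56 0;42 -0.08 -0.02 1.56 0;42 -0.08 -0.02 1.56 0;42 -0.08 -0.02 0 0;42 -0.08 -0.02 -0.8 0;42 -0.08 -0.02 -0.8 0'; python3 g.py 637,-306,105,-5 637,-306,22,-5
```

```text
t: 17.88
ee_pos: [555.9, 271.1, 114.8]
orientation: [-0.001, 0.999, 0.035, 0.002]
ft_force: [0.8, 0.0, -0.1]
gripper_width: 0.46
grip_force: 0.0
t 17.88 [555.9 271.1 114.8] yaw 4.0 w 42.0 gf 0.0 ft [ 0.8  0.  -0.1] q6 1.86
637,-306,105,-5 -> [ 1.019 14.533  0.228] 1.8
637,-306,22,-5 -> [ 1.009 14.536  2.303] 1.8
```

```bash
python3 -m inch '75 1.01 14.53 0 1.8;75 1.01 14.53 0 1.8;75 1.01 14.53 0 1.8;75 1.01 14.53 0 1.8;75 1.01 14.53 0 1.8;75 1.01 14.53 0 1.8;75 1.01 14.53 0 1.8;75 1.01 14.53 0 1.8;75 1.01 14.53 0 1.8;75 1.01 14.53 0 1.8'; python3 -m inch '75 0 0 0 0;75 0 0 0 0'; python3 g.py 637,-306,22,-5;  python3 - <<'E'
from h import *
p=cap('top'); a=cv2.cvtColor(p['pixels'],cv2.COLOR_RGB2BGR)[170:330,120:330]; a=cv2.resize(a,None,fx=2.4,fy=2.4,interpolation=cv2.INTER_CUBIC)
p=cap('scene'); b=cv2.cvtColor(p['pixels'],cv2.COLOR_RGB2BGR)[310:400,200:326]; b=cv2.resize(b,(504,216),fx=4,fy=4,interpolation=cv2.INTER_CUBIC)
cv2.imwrite('pics/g1.png',cv2.vconcat([a,b]))
E
```

```text
t: 19.12
ee_pos: [634.5, -310.1, 110.6]
orientation: [0.0, 0.999, -0.045, -0.0]
ft_force: [0.1, 0.3, -0.0]
gripper_width: 0.82
grip_force: 0.0
t: 19.38
ee_pos: [634.7, -304.8, 111.3]
orientation: [-0.0, 0.999, -0.043, -0.001]
ft_force: [0.8, -0.1, 0.7]
gripper_width: 0.823
grip_force: 0.0
t 19.38 [ 634.7 -304.8  111.3] yaw -5.0 w 75.1 gf 0.0 ft [ 0.8 -0.1  0.7] q6 1.12
637,-306,22,-5 -> [0.063 0.026 2.233] 0.01
```

View pics/g1.png

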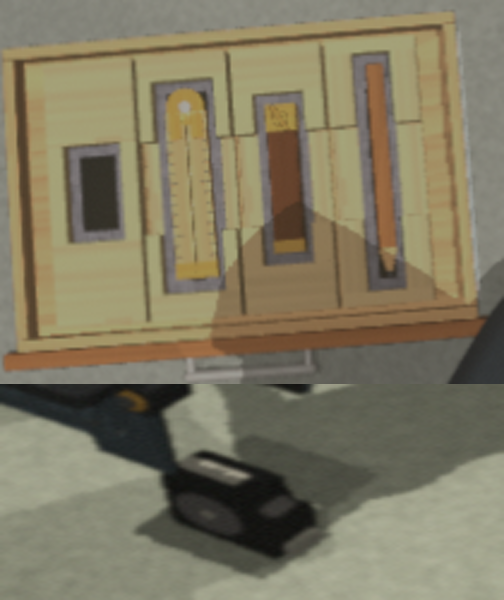

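All three sit in their recesses; the tape's hook and sloped end point toward +x. Now the tape.

```bash
python3 -m inch '75 0 0.03 1 0;75 0 0.03 2 0;75 0 0.03 2.23 0;75 0 0.03 2.23 0;50 0 0.03 2.23 0;30 0 0.03 2.23 0;20 0 0.03 2.23 0;20 0 0.03 2.23 0;20 0 0.03 2.23 0;20 0 0.03 2.23 0' 25; python3 -m inch '20 0 0 0 0;20 0 0 -1 0;20 0 0 -2.2 0;20 0 0 -2.2 0;20 0 0 -2.2 0';python3 g.py 553,346.7,110,4
```

```text
t: 20.72
ee_pos: [635.0, -307.7, 22.9]
orientation: [-0.0, 0.999, -0.044, 0.0]
ft_force: [-0.8, 2.1, 3.6]
gripper_width: 0.327
grip_force: 25.0
t: 21.35
ee_pos: [634.5, -307.6, 110.0]
orientation: [-0.0, 0.999, -0.044, -0.0]
ft_force: [-0.9, -0.4, -2.4]
gripper_width: 0.329
grip_force: 25.0
t 21.35 [ 634.5 -307.6  110. ] yaw -5.0 w 30.0 gf 25.0 ft [-0.9 -0.4 -2.4] q6 1.12
553,346.7,110,4 -> [-3.4630e+00 -1.6117e+01  8.0000e-03] -1.81
```

```bash
python3 -m inch '20 -3.46 -16.12 0 -1.8;20 -3.46 -16.12 0 -1.8;20 -3.46 -16.12 0 -1.8;20 -3.46 -16.12 0 -1.8;20 -3.46 -16.12 0 -1.8;20 -3.46 -16.12 0 -1.8;20 -3.46 -16.12 0 -1.8;20 -3.46 -16.12 0 -1.8;20 -3.46 -16.12 0 -1.8;20 -3.46 -16.12 0 -1.8'; python3 g.py 553,346.7,75,4
```

```text
t: 22.6
ee_pos: [556.5, 314.1, 109.1]
orientation: [0.001, 0.999, 0.035, -0.001]
ft_force: [1.5, 0.1, -1.0]
gripper_width: 0.328
grip_force: 25.0
t 22.6 [556.5 314.1 109.1] yaw 4.0 w 29.9 gf 25.0 ft [ 1.5  0.1 -1. ] q6 1.92
553,346.7,75,4 -> [-0.029 -0.82   0.853] -0.0
```

```bash
python3 -m inch '20 -0.03 -0.6 0 0;20 -0.03 -0.6 0.6 0;20 -0.03 -0.6 0.6 0;20 -0.03 -0.6 0.6 0'; python3 g.py 553,346.7,35,4;python3 - <<'E'
from h import *
s=r.state()['ee_pos']
p=cap('scene')
c=np.array(s[:2]);u=np.array([np.cos(.07),np.sin(.07)]);v=np.array([-u[1],u[0]])
X=[[*(c+2*u+a*31*u+b*15*v),s[2]-22.3] for a in(-1,1) for b in(-1,1)]
q=proj(p,X)
a=cv2.cvtColor(p['pixels'],cv2.COLOR_RGB2BGR)[110:230,280:440];a=cv2.resize(a,None,fx=5,fy=5,interpolation=cv2.INTER_CUBIC)
for x in q: cv2.circle(a,(int((x[0]-280+.5)*5),int((x[1]-110+.5)*5)),3,(0,0,255),-1)
cv2.imwrite('pics/k4.png',a)
E
```

```text
t: 23.1
ee_pos: [555.1, 335.5, 86.7]
orientation: [0.0, 0.999, 0.034, -0.0]
ft_force: [0.1, -0.6, -1.1]
gripper_width: 0.326
grip_force: 25.0
t 23.1 [555.1 335.5  86.7] yaw 3.9 w 29.7 gf 25.0 ft [ 0.1 -0.6 -1.1] q6 1.95
553,346.7,35,4 -> [-0.032 -0.282  1.293] -0.01
```

View pics/k4.png

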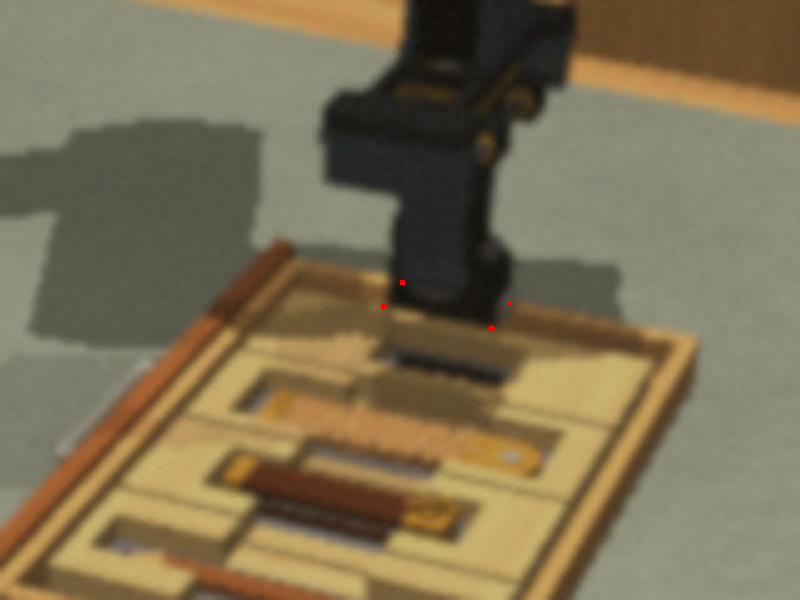

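Tape base corners (~(390,303), (493,325)) agree with the marks. I'll shift over the recess, lower and release.

```bash
python3 -m inch '20 -0.05 -0.28 0 0;20 -0.05 -0.28 0.4 0;20 -0.05 -0.28 0.4 0;20 -0.05 -0.28 0.4 0'; python3 g.py 552.5,346.7,35.5,4
```

```text
t: 23.65
ee_pos: [552.0, 347.2, 70.5]
orientation: [0.0, 0.999, 0.035, -0.0]
ft_force: [0.3, -0.9, -1.5]
gripper_width: 0.331
grip_force: 25.0
t 23.65 [552.  347.2  70.5] yaw 4.0 w 30.1 gf 25.0 ft [ 0.3 -0.9 -1.5] q6 1.97
552.5,346.7,35.5,4 -> [0.011 0.013 0.874] -0.01
```

```bash
python3 -m inch '20 0.01 0.01 0.5 0;20 0.01 0.01 0.8 0;20 0.01 0.01 0.87 0;20 0.01 0.01 0.87 0;20 0.01 0.01 0.87 0'; python3 g.py
```

```text
t: 24.28
ee_pos: [552.9, 347.1, 36.5]
orientation: [-0.0, 0.999, 0.035, 0.0]
ft_force: [0.4, 0.5, -0.8]
gripper_width: 0.33
grip_force: 25.0
t 24.27 [552.9 347.1  36.5] yaw 4.0 w 30.1 gf 25.0 ft [ 0.4  0.5 -0.8] q6 1.97
```

No contact force and the depth is right; release, rise and move aside.

```bash
python3 -m inch '20 0 0 0.03 0;20 0 0 0.03 0;32 0 0 0.03 0;44 0 0 0.03 0;44 0 0 0.03 0;44 0 0 0 0;44 0 0 -1.2 0;44 0 0 -2.5 0;44 0 0 -2.5 0;44 0 0 -2.5 0'; python3 -m inch '44 0 10 -0.5 0;44 0 10 -0.5 0;44 0 10 -0.5 0;44 0 10 -0.5 0;44 0 10 -0.5 0;44 0 10 -0.5 0;44 0 10 -0.5 0;44 0 10 -0.5 0;44 0 10 -0.5 0'; python3 g.py;  python3 - <<'E'
from h import *
p=cap('top'); a=cv2.cvtColor(p['pixels'],cv2.COLOR_RGB2BGR)[170:330,110:330]; a=cv2.resize(a,(528,330),interpolation=cv2.INTER_CUBIC)
l=r.landmark_of('tape',p);print([(x['confidence'],w(p,x['uv'],12)[0]) for x in l][:1])
p=cap('scene'); b=cv2.cvtColor(p['pixels'],cv2.COLOR_RGB2BGR)[145:255,280:456]; b=cv2.resize(b,(424,265),interpolation=cv2.INTER_CUBIC);b=cv2.copyMakeBorder(b,0,0,0,104,cv2.BORDER_CONSTANT)
cv2.imwrite('pics/z1.png',cv2.vconcat([a,b]))
E
```

```text
t: 25.52
ee_pos: [552.4, 346.9, 135.7]
orientation: [0.0, 0.999, 0.035, -0.0]
ft_force: [0.2, 0.7, 0.0]
gripper_width: 0.486
grip_force: 0.0
t: 26.65
ee_pos: [579.7, -51.4, 155.0]
orientation: [-0.0, 0.999, 0.035, -0.001]
ft_force: [-0.3, 0.2, -0.3]
gripper_width: 0.482
grip_force: 0.0
t 26.65 [579.7 -51.4 155. ] yaw 4.0 w 44.0 gf 0.0 ft [-0.3  0.2 -0.3] q6 1.31
[(0.93, array([557.12077576, 341.06405738,  12.        ]))]
```

View pics/z1.png

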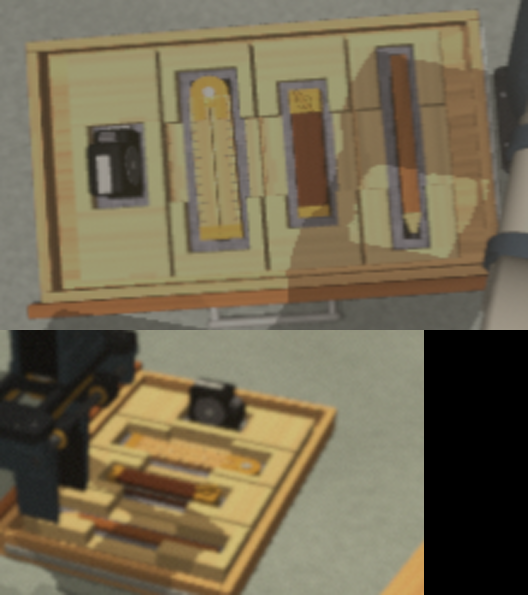

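The final picture shows all four tools in their recesses: tape upright at (117,163), rule closed at (215,160), bevel folded at (308,152), pencil at (402,145). Nothing is being touched, so I'm handing in.

```bash
python3 -c "
from bench import r
print(r.job_done())"
```

```text
the job is handed in; nothing more can be done
None
```

The rule (closed), bevel (folded), pencil and tape (upright) are each in their own insert as far as the last pictures show, and I handed the job in just under 27 s into the 112 s allowed; no verdict came back.

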